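# Find the full pigment pot by feel and slide it onto the ink mixer

## Robot

A 7-joint arm with a two-finger parallel gripper is mounted at the origin on the work surface. World frame = base frame: x ahead of the robot, y to its left, z up, the work surface at z = 0. Lengths are in m, angles in degrees, forces in N, time in s.
With the tool pointing down it reaches from about 0.425 to 0.825 m from the base axis. Payload 3.6 kg.
Tool frame: the origin (TCP) lies midway between the tips of the shut fingers; the grasp point (between the pads) lies env.grip_point_offset behind it (env.grip_point_offset is the distance from the TCP to the grasp point, in m); z points along the fingers, y is the line along which they close (so a half turn about z gives the same grasp; the last joint's range is limited). The gripper opens to 85 mm and grips with 20 to 120 N. Pads are 22 mm wide; open, the fingers measure 114 mm over their backs; the gripper's body (76 mm by 85 mm) begins 54 mm behind the grasp point. The pads swing forward as they close: fully open they stand 13 mm farther back than shut.
Start: joints at [72.737, 35.231, -0.722, 81.555, 0.464, 63.22, -2.315], TCP at [0.176, -0.626, 0.231] pointing down, gripper open.
Joint ranges: [-178.69, 178.69], [-17.37, 117.87], [-77.05, 75.6], [15.02, 138.74], [-78.02, 258.01], [0.78, 113.62], [-162.83, 162.83]. Speed limits (degrees/s): [159.86, 159.86, 180, 180, 180, 180, 180].

## Interface

Orientations are given as a 3x3 rotation matrix whose columns are the frame's x, y, z axes.
In Python, from plant import env gives the robot as it stands. The module is installed in compiled form; this text tells all that it offers.
- The arm moves only by the tool play_rows, never from a script. Its argument "rows" is a list that holds one entry, the list of rows, each a list of 7 numbers: the opening, from 0 (shut) to 1 (fully open), then the shift along the world's x, y, z in mm, then the turn, a rotation vector about the world's x, y, z in rad. A call has 1 to 8 rows; each row shifts and turns the commanded pose from where the row before left it; what a row does not reach is not made up. A row lasts 1/10 s, in which the tool goes at most 50 mm and 8.59 degrees, less where a joint would pass 70% of its speed; a pose out of reach is approached as far as the arm can. A call is refused whole if a number of a shift passes 50 or a number of a turn 0.15, either way. A call with a gripper value outside its range is refused whole. The fingers move at their own pace and stop on an object; "force" is the grip in N (left out, the last holds). Time passes only in rows, so rows that do not move let the fingers close. It gives the time, the measured TCP pose, the force, the opening and the grip force at its end, in the units of the state.
- env.sense(): the state, without advancing time (a new reading comes with each control period).
- env.camera(name): name is "side" or "top" or "wrist"; returns a dict with "color" (400x640x3 uint8, red, green, blue), "camera_matrix" (3x3 intrinsics, pixels), "view" (4x4, takes a point from world to camera coordinates). Camera axes: x right, y up, looking along -z (the intrinsics and any distortion apply to the point x, -y, -z); pixel columns grow to the right and rows downward; lengths in m; the calibration is good to about 2 mm. A picture is of the moment at which its call begins. There is no depth.
- env.job_done(): hands the job in; it is judged then, once.
The state is a dict: "clock": time; "joints": joint angles; "qvel": joint speeds; "tau": joint torques, N m; "tool_pos": TCP position; "ee_rot": TCP orientation; "contact_force": force on the tool from outside, world axes, zero at the start; "moment": the same for the moment, N m; "width": finger opening in m; "grip_force": force on a finger pad.
Only numpy, scipy, OpenCV 4.12 (cv2) and the standard library are available. Lean on these libraries where they do the work, as an engineer would, in place of code of your own. Each camera call takes 0.05 s, during which the arm holds its last target. There are 200 camera calls.

## Task

One of the three identical black pigment pots on the grey deck is full and the other two are nearly empty: find the full one by nudging them, then slide it onto the mixer's square metal plate so that it stands flat in the middle and the plate sinks under it. Never put an empty pot on the plate, never lift or tip a pot, and leave the empties about where they stood (within 5 cm) and all the other things in their places.

Things in the scene. Friction and masses are not known exactly. Their poses are not given: they have to be found in the camera images.
- mixer: the half of the grey work deck that holds the mixer plate, a fixed slab 400 x 320 x 24 mm (x, y, z); origin at the centre of its underside on the table, so its top is 24 mm above the table. The sprung plate lies 70 mm to the -x side of its centre. Its long side joins the plain half flush, without a step
- deck: the plain half of the deck, a fixed grey slab of the same size, 400 x 320 x 24 mm, joined flush to the mixer half on its +y or its -y side; origin at the centre of its underside
- plate_mid (a point): centre of the top of the mixer's square bare-metal plate, 101 x 101 mm, framed by a thin flat yellow line; the plate rests flush with the deck and sinks 5 mm under a full pot, but not under an empty one, so that a full pot ends in a shallow square recess
- plate (a joint): how far the plate has sunk, m: 0 up (flush), 0.005 fully down; a push of about 2 N sinks it
- pot_a: one of three pigment pots that look the same: black, round, 76 mm across at the thick 16 mm foot ring and 70 mm above it, with a closed white lid 69 mm across, 60 mm high over all; origin at the centre of its underside, z up. Full it weighs about 0.55 kg, empty about 0.11 kg; which pot is full cannot be seen
- pot_b: one of three pigment pots that look the same: black, round, 76 mm across at the thick 16 mm foot ring and 70 mm above it, with a closed white lid 69 mm across, 60 mm high over all; origin at the centre of its underside, z up. Full it weighs about 0.55 kg, empty about 0.11 kg; which pot is full cannot be seen
- pot_c: one of three pigment pots that look the same: black, round, 76 mm across at the thick 16 mm foot ring and 70 mm above it, with a closed white lid 69 mm across, 60 mm high over all; origin at the centre of its underside, z up. Full it weighs about 0.55 kg, empty about 0.11 kg; which pot is full cannot be seen
- tape: bystander: blue roll of tape standing flat, 56 mm across, 24 mm high; origin at the centre of its underside
- weight: bystander: brass paperweight with a knob, 52 mm across, 40 mm high; origin at the centre of its underside
- ink: bystander: green ink bottle with orange cap, 38 mm across, 75 mm high; origin at the centre of its underside
- eraser: bystander: white eraser block 30 x 50 x 18 mm (x, y, z); origin at the centre of its underside
- cap_tray: bystander: yellow open tray 45 x 60 x 18 mm (x, y, z); origin at the centre of its underside
- beaker: bystander: clear beaker, 72 mm across, 85 mm high, standing on the table beside the deck; origin at the centre of its underside
Not all that is in view belongs to the job. Leave any blue or green look-alike of the pot_c alone.

How it is judged:
By the outcome, as a careful person would: the job done as asked, in the order asked, and still so for the second after the job is handed in, with the robot touching nothing.
It also fails if it takes over 72 s, if anything falls off the work surface, if the arm or the gripper's body presses on something with over 40 N, if the wrist force passes 120 N, or if a joint passes its speed limit or range.

## Working session

There is one attempt and no reset: what is moved stays moved. The work goes in short steps, Python scripts to look and compute and a tool call to move; the robot and the scene stay as the last step left them, time stands still between calls to the robot, and variables do not carry over. Pictures are saved under pics/ and viewed, at most 10 in all, crops included, and the job is handed in when it is done.

Besides the shell and the picture viewer there is one more tool, called after "Request:" by a JSON object that holds its "api" and its "payload". play_rows: Moves the arm, as the interface text tells. Its arguments: {"type":"object","properties":{"rows":{"type":"array"},"force":{"type":"number"}},"required":["rows"]}

```bash
mkdir -p pics; ls
cat > h.py <<'E'
import numpy as np, cv2
from plant import env
def shot(n,f=None):
    c=env.camera(n)
    if f: cv2.imwrite('pics/'+f,c['color'][:,:,::-1])
    return c
def ray(c,u,v):
    K=np.array(c['camera_matrix']);V=np.array(c['view'])
    p=np.linalg.inv(K)@[u,v,1]; d=V[:3,:3].T@np.array([p[0],-p[1],-p[2]])
    return -V[:3,:3].T@V[:3,3], d
def onz(c,u,v,z):
    o,d=ray(c,u,v); return o+d*(z-o[2])/d[2]
def proj(c,P):
    K=np.array(c['camera_matrix']);V=np.array(c['view'])
    p=V[:3,:3]@np.array(P)+V[:3,3]; q=K@[p[0],-p[1],-p[2]]; return q[:2]/q[2]
E
python3 - <<'E'
from h import *
a=shot('top');b=shot('side')
np.savez('s0.npz',**{k+'_'+x:np.array(c[x]) for k,c in(('top',a),('side',b)) for x in c})
cv2.imwrite('pics/top0.png',a['color'][:,:,::-1]);cv2.imwrite('pics/side0.png',b['color'][:,:,::-1])
s=env.sense();print({k:np.round(s[k],3).tolist() for k in s},env.grip_point_offset)
for c in(a,b):print(ray(c,320,200),c.keys())
E
```

```text
pics
{'clock': 0.1, 'joints': [72.737, 35.284, -0.723, 81.632, 0.462, 63.22, -2.316], 'qvel': [0.025, -0.127, 0.03, -0.149, -0.038, 0.025, 0.073], 'tau': [0.002, -47.038, 0.261, -17.157, 0.01, 0.006, 0.0], 'tool_pos': [0.176, -0.625, 0.23], 'ee_rot': [[0.962, 0.271, -0.001], [0.271, -0.962, 0.002], [0.0, -0.002, -1.0]], 'contact_force': [-1.232, -0.183, 1.07], 'moment': [-0.051, -0.044, -0.003], 'grip_force': 0.0, 'width': 0.085} 0.0187
(array([ 3.13994264e-01, -9.60381056e-04,  1.39437911e+00]), array([ 0.15199947, -0.00230037, -0.98839587])) dict_keys(['color', 'camera_matrix', 'view'])
(array([0.31616885, 0.93675773, 0.78633297]), array([ 0.18348428, -0.76995515, -0.61117001])) dict_keys(['color', 'camera_matrix', 'view'])
```

View pics/top0.png

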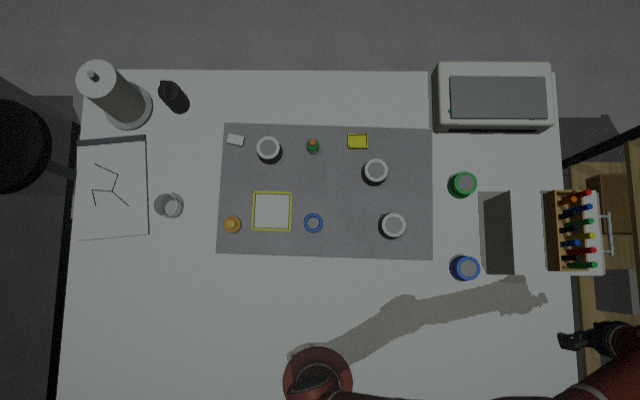

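View pics/side0.png

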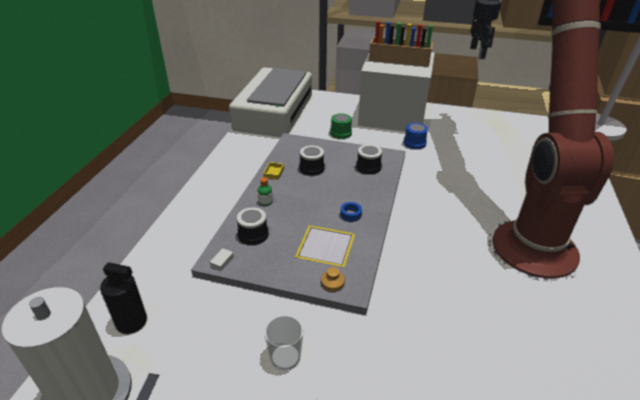

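The top view (image up = +x, left = +y) shows pots at (268,149), (375,171) and (393,225). The plate is at (272,211), the paperweight at (232,225), the tape at (313,223), the ink at (313,146), the cap tray at (357,141) and the eraser at (235,140). The side view shows the same pots at (252,222), (312,156) and (370,155), with the plate at (327,246).

```bash
cat > m0.py <<'E'
from h import *
z=np.load('s0.npz')
C={k:{x:z[k+'_'+x] for x in('color','camera_matrix','view')} for k in('top','side')}
def lid(c,u,v,r):
    # bright lid region -> ellipse of its hull
    g=c['color'].max(2); u0,v0=u-r,v-r
    m=(g[v-r:v+r,u-r:u+r]>125).astype(np.uint8)
    cs,_=cv2.findContours(m,cv2.RETR_EXTERNAL,cv2.CHAIN_APPROX_NONE)
    k=max(cs,key=cv2.contourArea); e=cv2.fitEllipse(cv2.convexHull(k))
    return np.array(e[0])+[u0,v0],e[1]
def tri(p,q):
    (o1,d1),(o2,d2)=ray(C['top'],*p),ray(C['side'],*q)
    d1=d1/np.linalg.norm(d1);d2=d2/np.linalg.norm(d2)
    t=np.linalg.lstsq(np.stack([d1,-d2],1),o2-o1,rcond=None)[0]
    a,b=o1+t[0]*d1,o2+t[1]*d2
    return (a+b)/2,np.linalg.norm(a-b)
for n,a,b in(('left',(268,149),(252,218)),('far',(375,171),(312,154)),('near',(393,225),(370,153))):
    p,q=lid(C['top'],*a,17),lid(C['side'],*b,19)
    print(n,p,q,tri(p[0],q[0]),onz(C['top'],*p[0],.084))
for k,box in(('top',(240,180,305,240)),('side',(285,215,365,275))):
    c=C[k];h=cv2.cvtColor(c['color'],cv2.COLOR_RGB2HSV);x0,y0,x1,y1=box
    m=cv2.inRange(h,(22,120,80),(35,255,255))[y0:y1,x0:x1]
    cs,_=cv2.findContours(m,cv2.RETR_EXTERNAL,cv2.CHAIN_APPROX_NONE);kk=max(cs,key=cv2.contourArea)
    ap=cv2.approxPolyDP(cv2.convexHull(kk),4,True)[:,0]+[x0,y0]
    print(k,ap.tolist());W=np.array([onz(c,*p,.024) for p in ap]);print(W.round(4),W.mean(0))
# obstacles in top view
c=C['top'];h=cv2.cvtColor(c['color'],cv2.COLOR_RGB2HSV)
for n,(u,v),zz in(('weight',(232,225),.05),('tape',(313,223),.048),('ink',(313,146),.09),('tray',(357,141),.04),('eraser',(235,140),.042)):
    print(n,onz(c,u,v,zz).round(3))
for p in((225,123),(433,129),(433,260),(217,254)):print('deck',onz(c,*p,.024).round(3))
cv2.imwrite('pics/z.png',cv2.resize(c['color'][115:265,210:440,::-1],None,fx=3.4,fy=3.4,interpolation=cv2.INTER_CUBIC))
E
python3 m0.py
```

```text
left (array([267.58312225, 146.94651699]), (21.00591468811035, 22.211444854736328)) (array([242.67179871, 217.10790062]), (38.916481018066406, 61.70822525024414)) (array([0.68181856, 0.15309586, 0.07592818]), np.float64(0.017127575707740213)) [0.67091994 0.15020373 0.084     ]
far (array([376.0091114 , 169.50275707]), (21.325166702270508, 22.598724365234375)) (array([311.25333405, 153.74666595]), (51.62822341918945, 52.33068084716797)) (array([ 0.60765004, -0.16701791,  0.07254102]), np.float64(0.0021494111811413896)) [ 0.60618711 -0.16547131  0.084     ]
near (array([393.51801109, 224.52581215]), (22.086397171020508, 23.119155883789062)) (array([369.74666595, 152.74666595]), (51.62822341918945, 52.33068084716797)) (array([ 0.44644001, -0.21544939,  0.07214814]), np.float64(0.002969666936528676)) [ 0.44672966 -0.21346908  0.084     ]
top [[254, 191], [291, 193], [289, 230], [252, 229]]
[[0.5505 0.1945 0.024 ]
 [0.5453 0.0832 0.024 ]
 [0.4339 0.0871 0.024 ]
 [0.4359 0.1971 0.024 ]] [0.49140185 0.1404796  0.024     ]
side [[309, 226], [354, 234], [343, 266], [295, 256]]
[[0.5463 0.0861 0.024 ]
 [0.4321 0.0876 0.024 ]
 [0.4364 0.2004 0.024 ]
 [0.5504 0.1965 0.024 ]] [0.4913082  0.14264174 0.024     ]
weight [0.445 0.252 0.05 ]
tape [0.453 0.016 0.048]
ink [0.673 0.018 0.09 ]
tray [ 0.704 -0.115  0.04 ]
eraser [0.703 0.254 0.042]
deck [0.762 0.29  0.024]
deck [ 0.748 -0.349  0.024]
deck [ 0.349 -0.337  0.024]
deck [0.361 0.298 0.024]
```

View pics/z.png

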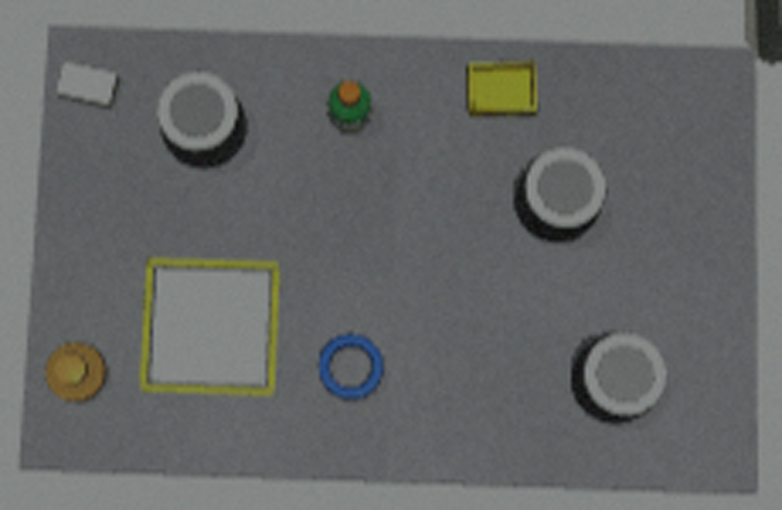

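The zoom confirms the layout: three white-lidded pots, with the tape ring between the right-hand pots and the plate. The side lid masks leaked, so I'll re-measure them with tighter boxes.

```bash
cat > m1.py <<'E'
import io,contextlib
with contextlib.redirect_stdout(io.StringIO()):
    from m0 import *
def lid2(c,u,v,rx,ry):
    g=cv2.resize(c['color'][v-ry:v+ry,u-rx:u+rx].min(2),None,fx=4,fy=4,interpolation=cv2.INTER_LINEAR)
    t,m=cv2.threshold(g,0,255,cv2.THRESH_OTSU)
    cs,_=cv2.findContours(m,cv2.RETR_EXTERNAL,cv2.CHAIN_APPROX_NONE);k=max(cs,key=cv2.contourArea)
    e=cv2.fitEllipse(cv2.convexHull(k)); return (np.array(e[0])+.5)/4-.5+[u-rx,v-ry],np.array(e[1])/4,t
for n,a,b in(('left',(268,148),(252,217)),('far',(376,170),(312,153)),('near',(393,225),(370,152))):
    p=lid2(C['top'],*a,14,14);q=lid2(C['side'],*b,19 if n=='left' else 16,12 if n=='left' else 8)
    T=tri(p[0],q[0]);print(n,p,q,T[0].round(4),T[1].round(4),onz(C['top'],*p[0],.083).round(4),onz(C['side'],*q[0],.083).round(4))
A=[onz(C['top'],*p,.024) for p in((433.5,129),(433,260),(217,254),(224,123))]
E
python3 m1.py
```

```text
Traceback (most recent call last):
  File "m1.py", line 10, in <module>
    p=lid2(C['top'],*a,14,14);q=lid2(C['side'],*b,19 if n=='left' else 16,12 if n=='left' else 8)
                                ~~~~^^^^^^^^^^^^^^^^^^^^^^^^^^^^^^^^^^^^^^^^^^^^^^^^^^^^^^^^^^^^^
  File "m1.py", line 8, in lid2
    e=cv2.fitEllipse(cv2.convexHull(k)); return (np.array(e[0])+.5)/4-.5+[u-rx,v-ry],np.array(e[1])/4,t
cv2.error: OpenCV(4.12.0) /io/opencv/modules/imgproc/src/shapedescr.cpp:361: error: (-201:Incorrect size of input array) There should be at least 5 points to fit the ellipse in function 'fitEllipseNoDirect'
```

```bash
sed -i "s/t,m=cv2.threshold.*/t=150;m=(g>t).astype(np.uint8)/" m1.py
python3 - <<'E'
import numpy as np
z=np.load('s0.npz')['side_color'].min(2)
print(z[140:172:2,290:334:3]);print(z[205:242:3,228:276:4])
E
python3 m1.py
```

```text
[[126 127 126 124 124 125 123 123 122 125 125 126 133 139 159]
 [125 125 125 126 123 124 124 124 125 123 124 125 124 123 124]
 [126 125 126 125 124 124 129 134 129 124 124 123 124 125 124]
 [126 124 125 123 126 163 172 171 173 173 135 123 123 123 124]
 [127 126 126 126 177 161 120 117 121 138 182 130 123 124 122]
 [124 124 124 131 189 119 117 118 117 116 172 163 124 124 122]
 [125 122 127 128 187 117 119 118 118 117 171 160 121 121 124]
 [125 124 125 107 179 150 116 116 115 130 188 119 122 124 123]
 [124 124 125  99  96 172 180 182 183 180 128  66 124 126 125]
 [123 125 125  90  30  73 110 119 112  91  39  62 123 124 125]
 [122 125 125  92  14  23  39  42  42  24  16  62 124 124 126]
 [121 124 124  84  17  12  18  14  17  14  18  53 123 124 126]
 [123 125 123  69  12  17  16  16  17  16  16  26 119 126 126]
 [121 123 122  50  19  14  14  14  15  17  13  26 116 126 127]
 [122 122 120  41  17  16  14  16  19  16  21  25 118 128 127]
 [123 123 119  51  15  20  20  20  22  22  16  45 126 128 128]]
[[195 196 126 123 124 124 120 117  65  38  65 122]
 [195 164 124 124 148 181 182 183 146 12
[... 316 characters left out ...]

 [125 126 119  16  15  18  21  14  18  15  74 123]
 [125 123 113  18  15  13  15  14  19  13  63 121]
 [122 122  71  18  18  15  17  13  14  22  73 125]
 [123 124  81  17  15  16  19  21  27  17 116 125]
 [126 124 117  40  12  16  18  16  16  78 129 124]]Traceback (most recent call last):
  File "m1.py", line 10, in <module>
    p=lid2(C['top'],*a,14,14);q=lid2(C['side'],*b,19 if n=='left' else 16,12 if n=='left' else 8)
  File "m1.py", line 7, in lid2
    cs,_=cv2.findContours(m,cv2.RETR_EXTERNAL,cv2.CHAIN_APPROX_NONE);k=max(cs,key=cv2.contourArea)
                                                                       ~~~^^^^^^^^^^^^^^^^^^^^^^^^
ValueError: max() iterable argument is empty
```

```bash
sed -i "s/t=150;/t=125 if c is C['top'] else 148;/; s/19 if n=='left' else 16,12 if n=='left' else 8/17,13/" m1.py; python3 m1.py
```

```text
left (array([267.52761459, 146.96836567]), array([20.82614326, 21.96271133]), 125) (array([250.84841728, 215.935956  ]), array([18.6518116 , 29.47520447]), 148) [0.671  0.1505 0.0825] 0.0006 [0.6711 0.1505 0.083 ] [0.6704 0.1511 0.083 ]
far (array([375.86554337, 169.47651386]), array([21.29083443, 22.10853195]), 125) (array([311.49276543, 151.05218697]), array([12.97178078, 24.05984688]), 148) [ 0.606  -0.1653  0.0827] 0.0011 [ 0.6065 -0.1652  0.083 ] [ 0.6052 -0.1647  0.083 ]
near (array([393.56207275, 224.50948143]), array([21.90926552, 22.88195038]), 125) (array([369.81855774, 141.74090767]), array([29.00873947, 34.94423676]), 148) [ 0.4453 -0.209   0.1119] 0.0028 [ 0.4469 -0.2138  0.083 ] [ 0.4524 -0.2583  0.083 ]
```

Request:
{"api": "play_rows", "payload": {"rows": [[[0.5,30,36,-8,0,0,0.148],[0.5,30,36,-8,0,0,0.148],[0.5,30,36,-8,0,0,0.148],[0.5,30,36,-8,0,0,0.148],[0.5,30,36,-8,0,0,0.148],[0.5,30,36,-8,0,0,0.148],[0.5,30,36,-8,0,0,0.148],[0.5,30,36,-8,0,0,0.148]]]}}

```text
clock: 0.9
tool_pos: [0.417, -0.336, 0.1668]
ee_rot: [[0.106, 0.994, -0.0], [0.994, -0.106, 0.0], [0.0, -0.0, -1.0]]
contact_force: [0.5, -0.8, 0.9]
width: 0.0425
grip_force: 0.0
```

Request:
{"api": "play_rows", "payload": {"rows": [[[0.5,10,11,-20,0,0,0.036],[0.5,10,11,-25,0,0,0.035],[0.5,10,11,-30,0,0,0.035],[0.5,0,0,-30,0,0,0],[0.5,0,0,-22,0,0,0],[0.5,0,0,-8,0,0,0],[0.5,0,0,0,0,0,0]]]}}

```text
clock: 1.6
tool_pos: [0.4456, -0.3042, 0.0312]
ee_rot: [[0.006, 1.0, -0.002], [1.0, -0.006, 0.001], [0.001, -0.002, -1.0]]
contact_force: [0.3, -0.2, -0.0]
width: 0.0427
grip_force: 0.0
```

Run:
```python
from h import *
w=shot('wrist','w1.png');t=shot('top')
s=env.sense();print(s['tool_pos'],s['contact_force'])
a=t['color'][115:300,300:440];a=cv2.resize(a,(a.shape[1]*2,a.shape[0]*2))
b=np.zeros((400,640+a.shape[1],3),np.uint8);b[:,:640]=w['color'];b[:a.shape[0],640:]=a
cv2.imwrite('pics/c1.png',cv2.resize(b[:,:,::-1],(800,int(400*800/b.shape[1]))))
```

```text
[ 0.44694904 -0.30498087  0.03304495] [ 0.07638159 -0.12230514  0.62372834]
```

View pics/c1.png

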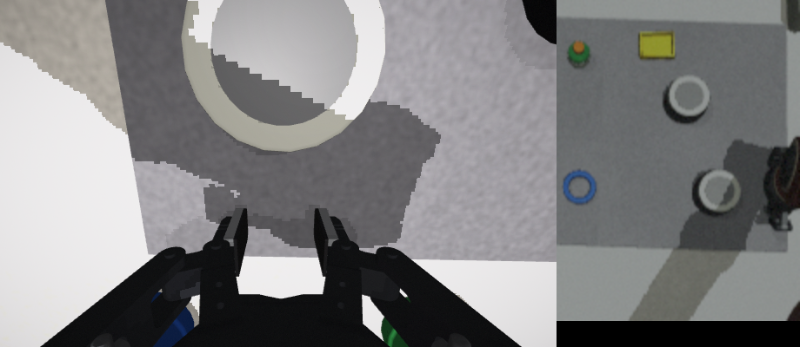

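The gripper is squared up behind the near pot, which is centred between the fingers at about (283,30) in the wrist half.

Request:
{"api": "play_rows", "payload": {"rows": [[[0.5,0,15,0,0,0,0],[0.5,0,10,0,0,0,0],[0.5,0,4,0,0,0,0],[0.5,0,4,0,0,0,0],[0.5,0,4,0,0,0,0]]]}}

```text
clock: 2.2
tool_pos: [0.4465, -0.2673, 0.0326]
ee_rot: [[0.006, 1.0, 0.0], [1.0, -0.006, -0.0], [-0.0, 0.0, -1.0]]
contact_force: [-0.1, 0.2, -0.3]
width: 0.0427
grip_force: 0.0
```

Request:
{"api": "play_rows", "payload": {"rows": [[[0.5,0,4,0,0,0,0],[0.5,0,4,0,0,0,0],[0.5,0,4,0,0,0,0]]]}}

```text
clock: 2.5
tool_pos: [0.4464, -0.2554, 0.0323]
ee_rot: [[0.006, 1.0, -0.0], [1.0, -0.006, 0.0], [-0.0, -0.0, -1.0]]
contact_force: [-0.1, 0.2, 0.5]
width: 0.0426
grip_force: 0.0
```

Request:
{"api": "play_rows", "payload": {"rows": [[[0.5,0,4,0,0,0,0],[0.5,0,4,0,0,0,0]]]}}

```text
clock: 2.7
tool_pos: [0.4464, -0.2476, 0.0323]
ee_rot: [[0.006, 1.0, -0.0], [1.0, -0.006, -0.0], [-0.0, -0.0, -1.0]]
contact_force: [0.1, -0.1, 0.7]
width: 0.0425
grip_force: 0.2
```

Request:
{"api": "play_rows", "payload": {"rows": [[[0.5,0,4,0,0,0,0]]]}}

```text
clock: 2.8
tool_pos: [0.4464, -0.2434, 0.0323]
ee_rot: [[0.006, 1.0, -0.0], [1.0, -0.006, -0.0], [-0.0, -0.0, -1.0]]
contact_force: [-0.6, -0.1, 0.7]
width: 0.043
grip_force: 0.2
```

Request:
{"api": "play_rows", "payload": {"rows": [[[0.5,0,4,0,0,0,0]]]}}

```text
clock: 2.9
tool_pos: [0.4464, -0.2393, 0.0323]
ee_rot: [[0.006, 1.0, -0.0], [1.0, -0.006, -0.0], [-0.0, -0.0, -1.0]]
contact_force: [-0.2, -0.7, 0.2]
width: 0.0429
grip_force: 0.2
```

Request:
{"api": "play_rows", "payload": {"rows": [[[0.5,0,4,0,0,0,0]]]}}

```text
clock: 3.0
tool_pos: [0.4464, -0.2352, 0.0323]
ee_rot: [[0.006, 1.0, -0.0], [1.0, -0.006, 0.0], [0.0, -0.0, -1.0]]
contact_force: [-0.1, -0.8, -0.8]
width: 0.0422
grip_force: 0.2
```

```bash
cat > look.py <<'E'
from h import *
def pots(c,pts):
    out=[]
    for P in pts:
        u,v=np.round(proj(c,[*P,.083])).astype(int);r=17
        g=cv2.resize(c['color'][v-r:v+r,u-r:u+r].min(2),None,fx=4,fy=4)
        m=(g>115).astype(np.uint8)
        cs,_=cv2.findContours(m,cv2.RETR_EXTERNAL,cv2.CHAIN_APPROX_NONE);k=max(cs,key=cv2.contourArea)
        e=cv2.fitEllipse(cv2.convexHull(k));p=(np.array(e[0])+.5)/4-.5+[u-r,v-r]
        out.append((onz(c,*p,.083).round(4).tolist(),(np.array(e[1])/4).round(1).tolist()))
    return out
E
python3 - <<'E'
from look import *
t=shot('top');print(pots(t,[(.447,-.20),(.606,-.165),(.671,.15)]));s=env.sense();print(s['contact_force'],s['tool_pos'])
E
```

```text
[([0.4632, -0.1672, 0.083], [0.5, 1.1]), ([0.6073, -0.1657, 0.083], [23.1, 23.2]), ([0.6718, 0.1506, 0.083], [22.5, 23.5])]
[ 0.55452011 -0.26079848 -0.86310896] [ 0.44643469 -0.234277    0.03230154]
```

Request:
{"api": "play_rows", "payload": {"rows": [[[0.5,0,-40,0,0,0,0],[0.5,40,-16,0,0,0,0],[0.5,40,0,0,0,0,0],[0.5,40,0,0,0,0,0],[0.5,40,16,0,0,0,0],[0.5,0,30,0,0,0,0],[0.5,0,12,0,0,0,0],[0.5,0,4,0,0,0,0]]]}}

```text
clock: 3.85
tool_pos: [0.6057, -0.2271, 0.032]
ee_rot: [[0.003, 1.0, -0.002], [1.0, -0.003, 0.001], [0.001, -0.002, -1.0]]
contact_force: [-0.5, 0.0, 0.2]
width: 0.0429
grip_force: 0.0
```

Request:
{"api": "play_rows", "payload": {"rows": [[[0.5,0,4,0,0,0,0],[0.5,0,4,0,0,0,0]]]}}

```text
clock: 4.05
tool_pos: [0.6053, -0.2239, 0.0323]
ee_rot: [[0.009, 1.0, -0.001], [1.0, -0.009, -0.002], [-0.002, -0.001, -1.0]]
contact_force: [0.2, 0.2, -0.5]
width: 0.0427
grip_force: 0.0
```

Request:
{"api": "play_rows", "payload": {"rows": [[[0.5,0,4,0,0,0,0],[0.5,0,4,0,0,0,0]]]}}

```text
clock: 4.25
tool_pos: [0.606, -0.2145, 0.0324]
ee_rot: [[0.008, 1.0, -0.0], [1.0, -0.008, -0.001], [-0.001, -0.0, -1.0]]
contact_force: [0.1, 0.5, 0.3]
width: 0.0426
grip_force: 0.0
```

Request:
{"api": "play_rows", "payload": {"rows": [[[0.5,0,4,0,0,0,0],[0.5,0,4,0,0,0,0],[0.5,0,4,0,0,0,0]]]}}

```text
clock: 4.55
tool_pos: [0.6064, -0.2017, 0.0323]
ee_rot: [[0.006, 1.0, -0.0], [1.0, -0.006, -0.0], [-0.0, -0.0, -1.0]]
contact_force: [0.0, -0.7, -0.0]
width: 0.0425
grip_force: 0.3
```

Request:
{"api": "play_rows", "payload": {"rows": [[[0.5,0,4,0,0,0,0]]]}}

```text
clock: 4.65
tool_pos: [0.6064, -0.1976, 0.0323]
ee_rot: [[0.006, 1.0, 0.0], [1.0, -0.006, -0.0], [-0.0, 0.0, -1.0]]
contact_force: [0.5, -1.1, 0.4]
width: 0.0427
grip_force: 0.3
```

Request:
{"api": "play_rows", "payload": {"rows": [[[0.5,0,4,0,0,0,0]]]}}

```text
clock: 4.75
tool_pos: [0.6064, -0.1935, 0.0323]
ee_rot: [[0.006, 1.0, -0.0], [1.0, -0.006, -0.0], [-0.0, -0.0, -1.0]]
contact_force: [-0.7, -0.3, 0.0]
width: 0.043
grip_force: 0.3
```

Run:
```python
from look import *
t=shot('top','t2.png');s=env.sense();print(s['contact_force'],s['tool_pos'],s['moment'])
w=shot('wrist')
a=t['color'][115:300,240:440];a=cv2.resize(a,(a.shape[1]*2,a.shape[0]*2))
b=np.zeros((400,640+a.shape[1],3),np.uint8);b[:,:640]=w['color'];b[:a.shape[0],640:]=a
cv2.imwrite('pics/c2.png',cv2.resize(b[:,:,::-1],(800,int(400*800/b.shape[1]))))
```

```text
[-0.17850284 -0.03812033  0.22373479] [ 0.60652382 -0.19215244  0.03232288] [-0.07424612  0.00648875 -0.06012533]
```

View pics/c2.png

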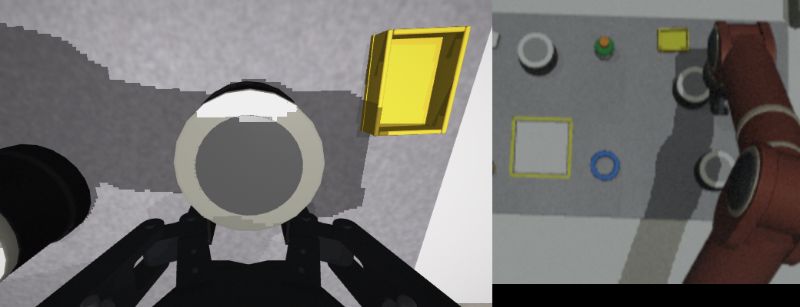

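Both right-hand pots drag with well under 1 N. The picture shows the far pot nudged and upright between the fingers, so next I'll test the left pot from its +x side.

Request:
{"api": "play_rows", "payload": {"rows": [[[0.5,0,-15,0,0,0,0],[0.5,0,0,48,0,0,0],[0.5,0,0,50,0,0,0],[0.5,18,44,0,0,0,0.145],[0.5,18,45,0,0,0,0.145],[0.5,18,44,0,0,0,0.145],[0.5,18,45,0,0,0,0.145],[0.5,18,44,0,0,0,0.145]]]}}

```text
clock: 5.65
tool_pos: [0.6973, 0.0131, 0.1304]
ee_rot: [[-0.662, 0.75, 0.0], [0.75, 0.662, -0.001], [-0.001, -0.0, -1.0]]
contact_force: [0.0, 0.0, -0.8]
width: 0.0428
grip_force: 0.0
```

Request:
{"api": "play_rows", "payload": {"rows": [[[0.5,18,45,0,0,0,0.145],[0.5,18,44,0,0,0,0.145],[0.5,18,45,0,0,0,0.145],[0.5,0,0,0,0,0,0.145],[0.5,0,0,0,0,0,0.145],[0.5,0,0,0,0,0,0.12],[0.5,0,0,0,0,0,0]]]}}

```text
clock: 6.35
tool_pos: [0.751, 0.1452, 0.1295]
ee_rot: [[-1.0, 0.009, -0.001], [0.009, 1.0, -0.001], [0.001, -0.001, -1.0]]
contact_force: [0.3, 0.1, 0.4]
width: 0.0428
grip_force: 0.0
```

Request:
{"api": "play_rows", "payload": {"rows": [[[0.5,0,5,-40,0,0,0],[0.5,0,0,-35,0,0,0],[0.5,0,0,-18,0,0,0],[0.5,0,0,-5,0,0,0],[0.5,-10,0,0,0,0,0],[0.5,-10,0,0,0,0,0],[0.5,-4,0,0,0,0,0]]]}}

```text
clock: 7.05
tool_pos: [0.7271, 0.1527, 0.0344]
ee_rot: [[-1.0, 0.008, 0.003], [0.008, 1.0, 0.001], [-0.003, 0.001, -1.0]]
contact_force: [0.5, 0.1, 0.6]
width: 0.0426
grip_force: 0.0
```

Request:
{"api": "play_rows", "payload": {"rows": [[[0.5,-4,0,0,0,0,0],[0.5,-4,0,0,0,0,0]]]}}

```text
clock: 7.25
tool_pos: [0.7191, 0.1523, 0.0333]
ee_rot: [[-1.0, 0.008, 0.002], [0.008, 1.0, 0.0], [-0.002, 0.0, -1.0]]
contact_force: [-0.1, 0.6, 0.7]
width: 0.0426
grip_force: 0.0
```

Request:
{"api": "play_rows", "payload": {"rows": [[[0.5,-4,0,0,0,0,0],[0.5,-4,0,0,0,0,0],[0.5,-4,0,0,0,0,0]]]}}

```text
clock: 7.55
tool_pos: [0.7075, 0.1519, 0.0327]
ee_rot: [[-1.0, 0.007, 0.003], [0.007, 1.0, -0.0], [-0.003, -0.0, -1.0]]
contact_force: [2.3, -0.7, 0.3]
width: 0.0427
grip_force: 1.2
```

Request:
{"api": "play_rows", "payload": {"rows": [[[0.5,-4,0,0,0,0,0]]]}}

```text
clock: 7.65
tool_pos: [0.7032, 0.1522, 0.0327]
ee_rot: [[-1.0, 0.007, 0.002], [0.007, 1.0, 0.0], [-0.002, 0.0, -1.0]]
contact_force: [1.8, -0.2, 0.9]
width: 0.043
grip_force: 1.2
```

Request:
{"api": "play_rows", "payload": {"rows": [[[0.5,-4,0,0,0,0,0]]]}}

```text
clock: 7.75
tool_pos: [0.6989, 0.1524, 0.0326]
ee_rot: [[-1.0, 0.007, 0.002], [0.007, 1.0, 0.0], [-0.002, 0.0, -1.0]]
contact_force: [3.4, -0.3, 0.6]
width: 0.0427
grip_force: 1.2
```

Run:
```python
from look import *
t=shot('top','t3.png');s=env.sense();print(s['contact_force'],s['tool_pos'],s['moment'])
w=shot('wrist')
a=t['color'][115:300,200:440];a=cv2.resize(a,(a.shape[1]*2,a.shape[0]*2))
b=np.zeros((400,640+a.shape[1],3),np.uint8);b[:,:640]=w['color'];b[:a.shape[0],640:]=a
cv2.imwrite('pics/c3.png',cv2.resize(b[:,:,::-1],(800,int(400*800/b.shape[1]))))
```

```text
[ 1.81665483 -0.46930105 -0.24858388] [0.69781978 0.15256572 0.03255346] [-0.11172176 -0.5057378   0.10128202]
```

View pics/c3.png

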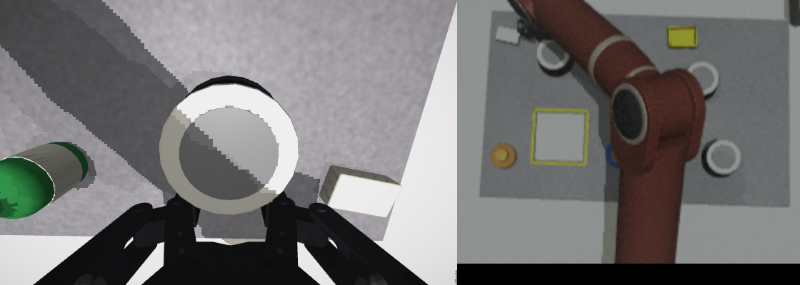

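The force jumps to about 2–3 N (pad force 1.2 against 0.2–0.3), so the left pot is the full one. The picture shows it seated between the fingers, clear of the eraser and the ink. I'll push it toward the plate.

Request:
{"api": "play_rows", "payload": {"rows": [[[0.5,-8,0,0,0,0,0],[0.5,-12,-1,0,0,0,0],[0.5,-12,-1,0,0,0,0],[0.5,-12,-1,0,0,0,0],[0.5,-12,-1,0,0,0,0],[0.5,-10,-1,0,0,0,0],[0.5,-6,-1,0,0,0,0],[0.5,-4,-1,0,0,0,0]]]}}

```text
clock: 8.65
tool_pos: [0.6219, 0.1459, 0.0325]
ee_rot: [[-1.0, 0.006, 0.0], [0.006, 1.0, 0.001], [-0.0, 0.001, -1.0]]
contact_force: [1.8, 1.1, -0.3]
width: 0.0425
grip_force: 1.4
```

```bash
cat > chk.py <<'E'
import sys
from look import *
t=shot('top');s=shot('side');w=shot('wrist');st=env.sense();print(st['contact_force'].round(2),st['tool_pos'].round(4))
x=float(sys.argv[1]);y=float(sys.argv[2])
out=[]
for c,r in((t,40),(s,55)):
    u,v=np.round(proj(c,[x,y,.05])).astype(int);a=c['color'][v-r:v+r,u-r:u+r];out.append(cv2.resize(a,(320,320),interpolation=cv2.INTER_CUBIC));print('crop',u-r,v-r,320/(2*r),proj(c,[x,y,.083]),proj(c,[.4910,.1415,.024]))
b=np.zeros((470,800,3),np.uint8);b[:320,:320]=out[0];b[:320,320:640]=out[1];b[320:470,:240]=cv2.resize(w['color'],(240,150))
b[320:,640:]=0;cv2.imwrite('pics/'+sys.argv[3],b[:,:,::-1])
np.savez('last.npz',**{k+'_'+q:np.array(c[q]) for k,c in(('top',t),('side',s),('wrist',w)) for q in c})
E
python3 chk.py 0.578 0.1455 c4.png
```

```text
[ 0.82  0.99 -0.05] [0.6216 0.1457 0.0323]
crop 230 140 4.0 [268.43697294 178.25848312] [271.15547089 210.76228923]
crop 235 176 2.909090909090909 [289.14216381 220.76545589] [325.48463452 244.56399709]
```

View pics/c4.png

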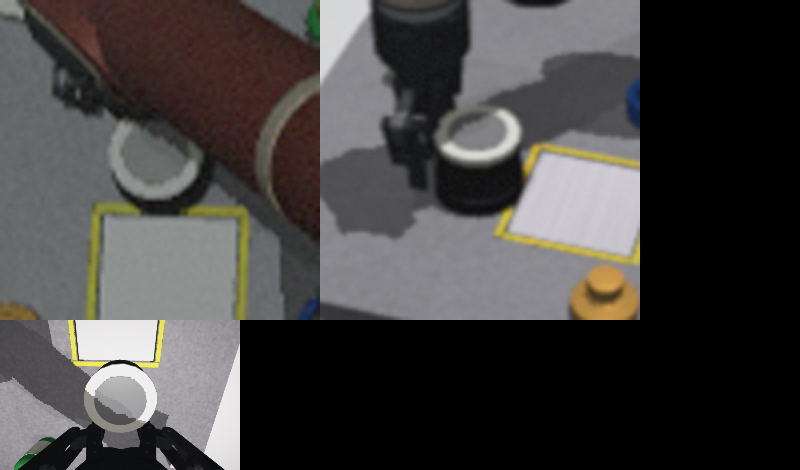

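Top crop: lid centre at about full-frame (268.8,178.8), matching the prediction of (268.4,178.3). The pot is upright at the plate's +x edge and laterally centred, so I'll push on gently.

Request:
{"api": "play_rows", "payload": {"rows": [[[0.5,-6,-0.5,0,0,0,0],[0.5,-6,-0.5,0,0,0,0],[0.5,-6,-0.5,0,0,0,0],[0.5,-6,-0.5,0,0,0,0],[0.5,-6,-0.5,0,0,0,0],[0.5,-6,-0.5,0,0,0,0],[0.5,-6,-0.5,0,0,0,0],[0.5,-6,-0.5,0,0,0,0]]]}}

```text
clock: 9.6
tool_pos: [0.5739, 0.1413, 0.0324]
ee_rot: [[-1.0, 0.007, 0.0], [0.007, 1.0, -0.0], [-0.0, -0.0, -1.0]]
contact_force: [2.2, 0.3, 0.5]
width: 0.0426
grip_force: 1.4
```

Request:
{"api": "play_rows", "payload": {"rows": [[[0.5,-6,0,0,0,0,0],[0.5,-6,0,0,0,0,0],[0.5,-6,0,0,0,0,0],[0.5,-5,0,0,0,0,0],[0.5,-4,0,0,0,0,0],[0.5,-3,0,0,0,0,0]]]}}

```text
clock: 10.2
tool_pos: [0.5434, 0.1412, 0.032]
ee_rot: [[-1.0, 0.006, -0.001], [0.006, 1.0, -0.001], [0.001, -0.001, -1.0]]
contact_force: [2.5, -0.8, -1.9]
width: 0.0427
grip_force: 1.0
```

```bash
python3 chk.py 0.499 0.1415 c5.png
```

```text
[-0.22  0.42  0.43] [0.5434 0.1412 0.0321]
crop 230 167 4.0 [269.14557379 205.33402969] [271.15547089 210.76228923]
crop 267 181 2.909090909090909 [322.52724062 225.20603592] [325.48463452 244.56399709]
```

View pics/c5.png

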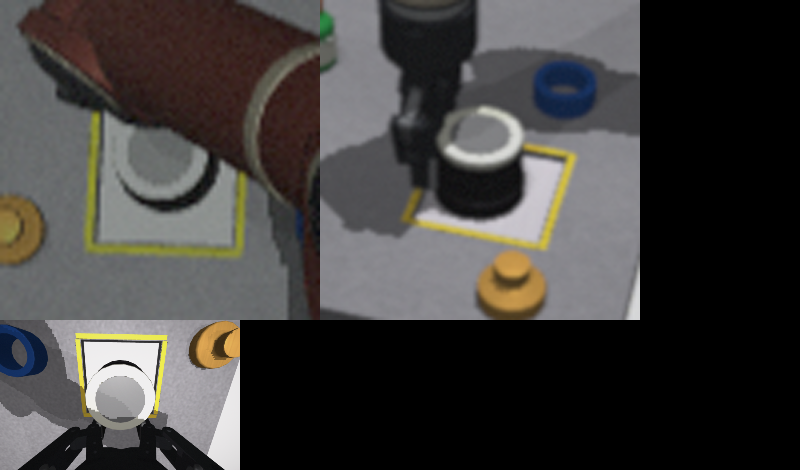

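The pot is fully inside the yellow frame. The dark recess edges and the drop in force show that the plate has sunk. The lid centre in the top crop is at about full-frame (270.5,206), so it needs a few mm more toward -x.

Run:
```python
from h import *
z=np.load('last.npz');C={k:{x:z[k+'_'+x] for x in('color','camera_matrix','view')} for k in('top','side')}
for z0 in(.078,.083):
    print(onz(C['top'],270.5,206,z0).round(4),onz(C['side'],267+161/2.909,181+136/2.909,z0).round(4))
```

```text
[0.4978 0.1381 0.078 ] [0.4986 0.1447 0.078 ]
[0.4971 0.1376 0.083 ] [0.4973 0.1503 0.083 ]
```

Request:
{"api": "play_rows", "payload": {"rows": [[[0.5,-3,0,0,0,0,0],[0.5,-3,0,0,0,0,0],[0.5,-2,0,0,0,0,0],[0.5,0,0,0,0,0,0],[0.5,20,0,0,0,0,0],[0.5,30,0,0,0,0,0],[0.5,0,0,50,0,0,0],[0.5,0,0,50,0,0,0]]]}}

```text
clock: 11.15
tool_pos: [0.5847, 0.1407, 0.13]
ee_rot: [[-1.0, 0.007, -0.009], [0.007, 1.0, -0.001], [0.009, -0.001, -1.0]]
contact_force: [1.3, 0.5, 0.9]
width: 0.043
grip_force: 0.0
```

Request:
{"api": "play_rows", "payload": {"rows": [[[0.5,0,-45,20,0,0,0],[0.5,0,-45,0,0,0,0],[0.5,0,-45,0,0,0,0],[0.5,0,-45,0,0,0,0],[0.5,0,-45,0,0,0,0],[0.5,0,-45,0,0,0,0],[0.5,0,-45,0,0,0,0],[0.5,0,-45,0,0,0,0]]]}}

```text
clock: 11.95
tool_pos: [0.5853, -0.2198, 0.1521]
ee_rot: [[-1.0, 0.006, -0.002], [0.006, 1.0, 0.001], [0.002, 0.001, -1.0]]
contact_force: [0.8, 0.7, 0.3]
width: 0.0426
grip_force: 0.0
```

```bash
python3 chk.py 0.491 0.1415 c6.png
```

```text
[-0.26  1.11 -0.4 ] [ 0.5844 -0.2236  0.151 ]
crop 230 170 4.0 [269.0765394 208.1024964] [271.15547089 210.76228923]
crop 271 181 2.909090909090909 [325.90721711 225.77257854] [325.48463452 244.56399709]
```

View pics/c6.png

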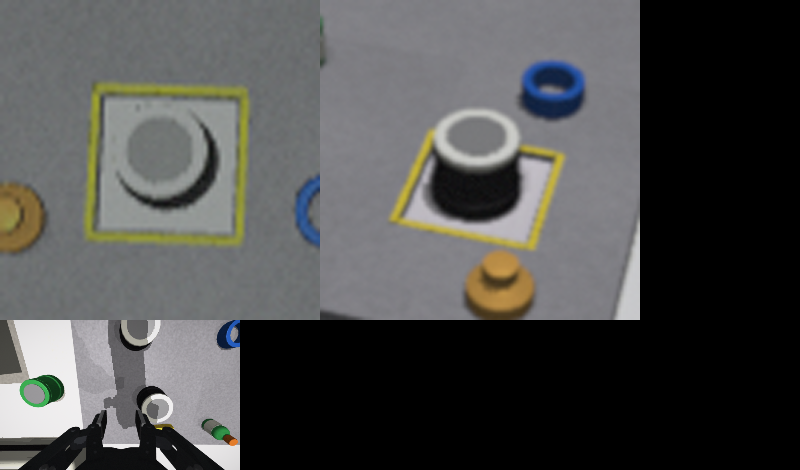

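The pot stands upright inside the frame with the plate sunk. The lid centre in the top crop is about (161,148), full frame (270,207). Now to measure it precisely against the frame.

```bash
cat > fin.py <<'E'
from h import *
z=np.load('last.npz');C={k:{x:z[k+'_'+x] for x in('color','camera_matrix','view')} for k in('top','side')}
def ell(c,cen,r):
    # dark/black+grey-disc: lid grey disc boundary inside white ring
    u,v=np.round(cen).astype(int);a=c['color'][v-r:v+r,u-r:u+r].max(2)
    g=cv2.resize(a,None,fx=6,fy=6,interpolation=cv2.INTER_CUBIC)
    best=None
    for t in range(100,190,3):
        n,lab,st,ce=cv2.connectedComponentsWithStats((g<t).astype(np.uint8))
        l=lab[3*2*r,3*2*r]
        if l and st[l,4]<.4*g.size and st[l,0]>0 and st[l,1]>0 and st[l,0]+st[l,2]<g.shape[1] and st[l,1]+st[l,3]<g.shape[0]: best=(ce[l]/6-.5+.08+[u-r,v-r],st[l,2:4]/6,t)
    return best
p=ell(C['top'],(270,207),13);q=ell(C['side'],(271+157/2.909,181+136/2.909),20);print(p,q)
if p and q:
    (o1,d1),(o2,d2)=ray(C['top'],*p[0]),ray(C['side'],*q[0])
    t=np.linalg.lstsq(np.stack([d1,-d2],1),o2-o1,rcond=None)[0];A,B=o1+t[0]*d1,o2+t[1]*d2
    print('lid',((A+B)/2).round(4),np.linalg.norm(A-B).round(4), onz(C['top'],*p[0],.078).round(4),onz(C['side'],*q[0],.078).round(4))
for k,box in(('top',(245,185,300,235)),('side',(290,215,370,275))):
    c=C[k];h=cv2.cvtColor(c['color'],cv2.COLOR_RGB2HSV);x0,y0,x1,y1=box
    m=cv2.inRange(h,(22,120,80),(35,255,255))[y0:y1,x0:x1]
    ys,xs=np.nonzero(m);ap=cv2.approxPolyDP(cv2.convexHull(np.stack([xs,ys],1).astype(np.int32)),5,True)[:,0]+[x0,y0]
    W=np.array([onz(c,*P,.024) for P in ap]);print(k,ap.tolist(),W.mean(0).round(4))
E
python3 fin.py
python3 - <<'E'
from look import *
t=shot('top');print(pots(t,[(.447,-.19),(.606,-.15)]))
E
```

```text
(array([269.44008546, 206.98077061]), array([18.16666667, 18.5       ]), 148) (array([324.41147657, 227.34221043]), array([22.        , 14.83333333]), 187)
lid [0.4948 0.1411 0.0772] 0.0005 [0.4949 0.1411 0.078 ] [0.4943 0.1421 0.078 ]
top [[291, 193], [289, 230], [252, 229], [254, 191]] [0.4914 0.1405 0.024 ]
side [[354, 234], [343, 266], [295, 256], [309, 226]] [0.4913 0.1426 0.024 ]
[([0.4448, -0.177, 0.083], [11.8, 19.6]), ([0.6049, -0.1446, 0.083], [17.9, 22.6])]
```

The lid top is at 0.077 m, down from 0.083, so the plate is fully sunk. The pot is about 3.5 mm off in +x and on centre in y. There's plenty of time, so I'll trim the last few mm.

Request:
{"api": "play_rows", "payload": {"rows": [[[0.5,0,45,0,0,0,0],[0.5,0,45,0,0,0,0],[0.5,0,45,0,0,0,0],[0.5,0,45,0,0,0,0],[0.5,0,45,0,0,0,0],[0.5,0,45,0,0,0,0],[0.5,0,45,0,0,0,0],[0.5,0,45,0,0,0,0]]]}}

```text
clock: 12.95
tool_pos: [0.5844, 0.1457, 0.1526]
ee_rot: [[-1.0, 0.003, -0.001], [0.003, 1.0, 0.001], [0.001, 0.001, -1.0]]
contact_force: [1.3, 0.7, -0.1]
width: 0.0429
grip_force: 0.0
```

Request:
{"api": "play_rows", "payload": {"rows": [[[0.5,3,0,-30,0,0,0],[0.5,0,0,-40,0,0,0],[0.5,0,0,-30,0,0,0],[0.5,0,0,-15,0,0,0],[0.5,0,0,-3,0,0,0],[0.5,-20,0,0,0,0,0],[0.5,-15,0,0,0,0,0],[0.5,0,0,0,0,0,0]]]}}

```text
clock: 13.75
tool_pos: [0.553, 0.1429, 0.036]
ee_rot: [[-1.0, 0.004, 0.0], [0.004, 1.0, 0.001], [-0.0, 0.001, -1.0]]
contact_force: [0.4, -0.1, -0.3]
width: 0.0425
grip_force: 0.0
```

Request:
{"api": "play_rows", "payload": {"rows": [[[0.5,-6,-1,-3,0,0,0],[0.5,-5,0,0,0,0,0],[0.5,-3,0,0,0,0,0],[0.5,-3,0,0,0,0,0],[0.5,-2,0,0,0,0,0],[0.5,-2,0,0,0,0,0],[0.5,0,0,0,0,0,0]]]}}

```text
clock: 14.45
tool_pos: [0.5338, 0.1408, 0.0315]
ee_rot: [[-1.0, 0.007, 0.001], [0.007, 1.0, 0.001], [-0.001, 0.001, -1.0]]
contact_force: [2.0, 0.9, -0.8]
width: 0.0429
grip_force: 0.8
```

Request:
{"api": "play_rows", "payload": {"rows": [[[0.5,15,0,0,0,0,0],[0.5,35,0,0,0,0,0],[0.5,5,0,40,0,0,0],[0.5,0,0,50,0,0,0],[0.5,0,-20,40,0,0,0],[0.5,0,-45,10,0,0,0],[0.5,0,-45,10,0,0,0],[0.5,0,-45,10,0,0,0]]]}}

```text
clock: 15.25
tool_pos: [0.5875, -0.0162, 0.1917]
ee_rot: [[-1.0, 0.006, -0.001], [0.006, 1.0, -0.001], [0.001, -0.001, -1.0]]
contact_force: [1.2, 0.0, -0.1]
width: 0.0428
grip_force: 0.0
```

Request:
{"api": "play_rows", "payload": {"rows": [[[0.5,0,-45,10,0,0,0],[0.5,0,-45,10,0,0,0],[0.5,-20,-45,10,0,0,0],[0.5,-20,-45,0,0,0,0],[0.5,-20,-45,0,0,0,0],[0.5,-20,-45,0,0,0,0],[0.5,-20,-45,0,0,0,0],[0.5,-20,-45,0,0,0,0]]]}}

```text
clock: 16.05
tool_pos: [0.4667, -0.3757, 0.221]
ee_rot: [[-1.0, 0.007, -0.002], [0.007, 1.0, 0.001], [0.002, 0.001, -1.0]]
contact_force: [0.5, -0.5, 0.2]
width: 0.0427
grip_force: 0.0
```

```bash
python3 chk.py 0.491 0.1415 c7.png; sed -i 's/(270,207),13/(269,208),13/;s/(271+157\/2.909,181+136\/2.909)/(325,227.5)/' fin.py; python3 fin.py
python3 - <<'E'
from look import *
z=np.load('last.npz');t={x:z['top_'+x] for x in('color','camera_matrix','view')};print(pots(t,[(.447,-.19),(.606,-.15)]))
a=z['top_color'][110:275,205:445];cv2.imwrite('pics/f.png',cv2.resize(a,None,fx=3.3,fy=3.3,interpolation=cv2.INTER_CUBIC)[:,:,::-1])
E
```

```text
[0.67 0.48 0.65] [ 0.4647 -0.3791  0.2198]
crop 230 170 4.0 [269.0765394 208.1024964] [271.15547089 210.76228923]
crop 271 181 2.909090909090909 [325.90721711 225.77257854] [325.48463452 244.56399709]
(array([269.64905256, 207.96895228]), array([19.16666667, 18.83333333]), 142) (array([325.76059119, 227.3249622 ]), array([22.83333333, 15.16666667]), 187)
lid [0.4918 0.1404 0.0773] 0.0007 [0.4921 0.1404 0.078 ] [0.4913 0.1413 0.078 ]
top [[291, 193], [289, 230], [252, 229], [254, 191]] [0.4914 0.1405 0.024 ]
side [[354, 234], [343, 266], [295, 256], [309, 226]] [0.4913 0.1426 0.024 ]
[([0.4468, -0.1935, 0.083], [23.6, 23.6]), ([0.6075, -0.151, 0.083], [22.8, 23.1])]
```

View pics/f.png

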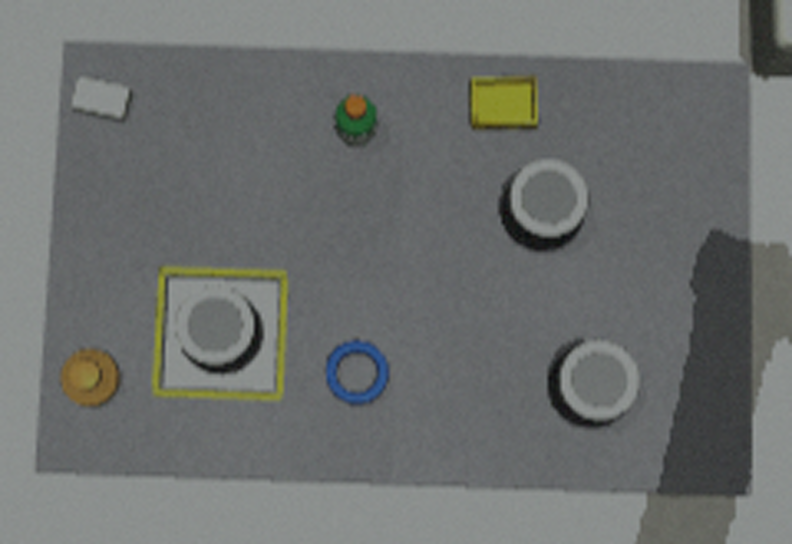

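The full pot is centred to about 1 mm and sunk with the plate. The empties have shifted about 20 and 14 mm, and everything else is in its place. Handing it in.

```bash
python3 -c "
from plant import env
print(env.job_done())"
```

```text
the job is handed in; nothing more can be done
None
```

The job is handed in at about 16 s of the 72 s limit: the left pot was the full one, and it now stands flat within about 2 mm of the plate's middle with the plate sunk about 5 mm; the empties moved only about 2 cm and 1.5 cm, and nothing else was moved.

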